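# Snap the check weight onto the retort ring

## Task

The steel check weight with the snap hook is lying on its side. Stand it upright on its base on the worktop and let go of it, then pick it up again and press the hook's sprung gate against the ring of the retort stand until the ring slips inside and the gate snaps shut; leave the weight hanging freely from the ring. Leave the bottle, the cup and the petri dish where they are.

Things in the scene. Friction and masses are not known exactly. Their poses are not given: they have to be found in the camera images.
- check_weight: Loose steel weight with a snap hook, 124 mm long, about 0.3 kg, lying on a flat side at the start. x = long axis, base to hook head (up once it stands); y = in the hook's plane, towards the gate; z = across the thickness (up at the start). Origin: middle of the base's lower edge as it lies; all parts are centred 20 mm along z. Stood on its base it rights itself from leans up to about 20 degrees.
- block_center (a point): Centre of the weight's square block (40 mm wide along y and z, 36 mm along x), 18 mm from the flat base; axes as the weight. Beyond the block a neck 18 mm thick leads to the hook, a flat closed loop 10 mm thick and 44 mm wide, 44 to 107 mm from the base, 28 mm wide inside, with a solid spine on the side away from the gate.
- hook_head (a point): Centre of the head tab on top of the hook, 114 mm from the base; axes as the weight. Tab 30 mm wide (y), 10 mm thick (z); tab and the crown under it are solid from about 98 to 124 mm from the base. Can be gripped across the thickness (z).
- hook_crown (a point): Deepest point inside the hook, under its crown, 98 mm from the base; axes as the weight. The underside of the crown is a shallow vee; the ring's wire rests here when the weight hangs.
- gate_press (a point): Outer face of the shut gate where it is well pressed: 78 mm from the base, 21 mm out along y; axes as the weight. Gate: 6 mm thick, pivot 54 mm and tip 86 mm from the base; above it a fixed nose, 88 to 100 mm. A wire pressed on it 70 to 82 mm from the base swings it inward; the wire must then pass above the tip, into the crown (hook lowered), for the gate to shut again.
- gate (a joint): Angle of the hook's sprung gate: 0 shut, up to 1.05 rad swung into the loop. The spring always closes it; it takes about 1.5 to 5 N at the pressing place.
- ring_center (a point): Centre of the fixed retort stand's closed level ring, 135 mm above the worktop: 54 mm across at the middle of its 6 mm wire, 48 mm clear inside. +x points along the ring's 8 mm arm to the upright rod 90 mm away (12 mm thick, 193 mm high, clamp block 26 mm). The base plate is 10 mm high, 110 mm wide, from 30 mm in front of the ring's centre to 120 mm behind it.
- bottle: Bystander: capped glass milk bottle, 74 mm across, 136 mm high; origin at the middle of its underside.
- cup: Bystander: tapered sample cup, 49 mm across, 64 mm high; origin at the middle of its underside.
- dish: Bystander: petri dish, 60 mm across, 13 mm high; origin at the middle of its underside.
Not all that is in view belongs to the job. Leave any turquoise look-alike of the check_weight alone. Leave any red look-alike of the part that bears ring_center alone.

How it is judged:
On the way, in this order (a step that is already met when the one before it is completed fails the run):
1. the weight stands upright on its base on the worktop, let go (angle between check_weight's own x axis and vertical below 0.1 rad and height (world z) of block_center below 0.024 m and contact force between the fingers and check_weight below 0.1 N and linear speed of check_weight below 0.03 m/s), for 0.2 s.
2. the gate is pressed open with the hook lifted to the ring (value of joint gate above 0.15 rad and height (world z) of block_center above 0.035 m and horizontal distance between hook_crown and ring_center below 0.065 m).
At the end, for the whole second after the job is handed in: The weight hangs still (under 0.08 m/s) from the ring: the crown point is 13 to 41 mm from the ring's centre seen from above and 4 mm below to 10 mm above the ring's mid-plane, the gate is shut (under 0.1 rad), the long axis is within 0.4 rad of vertical, head up (horizontal distance between hook_crown and ring_center between 0.013 and 0.041 m and z of hook_crown in the frame of ring_center between -0.004 and 0.01 m and value of joint gate below 0.1 rad and angle between check_weight's own x axis and vertical below 0.4 rad and linear speed of check_weight below 0.08 m/s); the robot touches nothing.
It fails at once if the bottle, the cup or the petri dish is moved by more than 3 cm (distance of any of bottle, cup, dish from where it was at the start of the episode above 0.03 m).
It also fails if it takes over 64 s, if anything falls off the work surface, if the arm or the gripper's body presses on something with over 40 N, if the wrist force passes 120 N, or if a joint passes its speed limit or range.

## Robot

A 6-joint arm with a two-finger parallel gripper is mounted at the origin on a cart in front of the work surface, level with it; the furniture and walls round the work are solid. World frame = base frame: x ahead of the robot, y to its left, z up, the work surface at z = 0. Lengths are in m, angles in rad, forces in N, time in s.
With the tool pointing down it reaches from about 0.225 to 0.875 m from the base axis. Payload 3.4 kg.
Tool frame: the origin (TCP) lies midway between the tips of the shut fingers; the grasp point (between the pads) lies 19 mm behind it (pinch_z is the distance from the TCP to the grasp point, in m); z points along the fingers, y is the line along which they close (so a half turn about z gives the same grasp; the last joint's range is limited). The gripper opens to 85 mm and grips with 20 to 120 N. Pads are 22 mm wide; open, the fingers measure 114 mm over their backs; the gripper's body (76 mm by 85 mm) begins 54 mm behind the grasp point. The pads swing forward as they close: fully open they stand 13 mm farther back than shut.
Start: joints at [1.061, 0.276, 1.505, -0, 1.361, -0.121], TCP at [0.218, 0.532, 0.207] pointing down, gripper open.
Joint ranges: [-2.89, 2.89], [-0.75, 2.08], [0.22, 2.7], [-1.18, 4.32], [0.11, 2.71], [-2.7, 2.7]. Speed limits (rad/s): [2.57, 2.57, 3.14, 3.14, 3.14, 3.14].

## Interface

Orientations are given as a unit quaternion [w, x, y, z].
In Python, from rig import get_state, get_image, sign_off, pinch_z gives the robot as it stands.
- The arm moves only by the tool send_rows, never from a script. Its argument "steps" is one flat list of numbers, 5 for each row, row after row: the gripper's target within -1 to 1 (fully open at 1, half-way at 0, shut at -1), then the shift along the tool's x, y, z in cm, then the turn about the tool's z in degrees. In form: [gripper, x, y, z, roll, gripper, x, y, z, roll, ...]. A call has 1 to 12 rows; each row shifts and turns the commanded pose from where the row before left it, along the tool's axes as they then stand; what a row does not reach is not made up. A row lasts 1/10 s, in which the tool goes at most 50 mm and 8.59 degrees, less where a joint would pass 70% of its speed; a pose out of reach is approached as far as the arm can. A call is refused whole if a number of a shift passes 5 or a number of a turn 8.59, either way. A call with a gripper value outside its range is refused whole. The fingers move at their own pace and stop on an object; "newtons" is the grip in N (left out, the last holds). Time passes only in rows, so rows that do not move let the fingers close. It gives the time, the measured TCP pose, the force, the opening and the grip force at its end, in the units of the state.
- get_state(): the state, without advancing time (a new reading comes with each control period).
- get_image(name): name is "scene" or "top" or "wrist"; returns a dict with "color" (420x560x3 uint8, red, green, blue), "mtx" (3x3 intrinsics, pixels), "T" (4x4, takes a point from camera to world coordinates); the wrist camera has in their place "mount" (4x4, takes a point from camera to tool coordinates, whose origin is the TCP and whose axes are the flange's). Camera axes: x right, y down, z forward; pixel columns grow to the right and rows downward; lengths in m; the calibration is good to about 2 mm. A picture is of the moment at which its call begins: read the wrist's pose just before it. There is no depth.
- sign_off(): hands the job in; it is judged then, once.
The state is a dict: "clock": time; "qpos": joint angles; "qd": joint speeds; "effort": joint torques, N m; "position": TCP position; "ee_rot": TCP orientation; "contact_force": force on the tool from outside, world axes, zero at the start; "moment": the same for the moment, N m; "width": finger opening in m; "gripper_force": force on a finger pad.
Only numpy, scipy, OpenCV 4.12 (cv2) and the standard library are available. Lean on these libraries where they do the work, as an engineer would, in place of code of your own. Each camera call takes 0.05 s, during which the arm holds its last target. There are 200 camera calls.

## Working session

There is one attempt and no reset: what is moved stays moved. The work goes in short steps, Python scripts to look and compute and a tool call to move; the robot and the scene stay as the last step left them, time stands still between calls to the robot, and variables do not carry over. Pictures are saved under pics/ and viewed, at most 10 in all, crops included, and the job is handed in when it is done.

Besides the shell and the picture viewer there is one more tool, called after "Emit:" as name(argument=value, ...), one argument or row to a line, values as JSON. send_rows: Moves the arm, as the interface text tells. Its arguments: {"type":"object","properties":{"steps":{"type":"array"},"newtons":{"type":"number"}},"required":["steps"]}

```bash
mkdir -p pics
python3 - <<'E'
from rig import *
import cv2,numpy as np
s=get_state();print(s['position'],s['ee_rot'],s['width'],pinch_z)
a=get_image('top');b=get_image('scene')
for n,i in(('top',a),('scene',b)):
    print(n,i['mtx'].tolist(),np.round(i['T'],4).tolist())
    cv2.imwrite(f'pics/{n}0.png',i['color'][:,:,::-1]); np.savez(f'{n}0.npz',**i)
E
```

```text
[0.21768485 0.53156134 0.206431  ] [-2.88095617e-04  1.93190391e-01  9.81160849e-01 -8.82162080e-04] 0.08530454540499702 0.0187
top [[475.86649385974283, 0.0, 278.35760045318796], [0.0, 475.86649385974283, 208.8793165289348], [0.0, 0.0, 1.0]] [[-0.0293, -0.9979, 0.0571, 0.4347], [-0.9993, 0.0307, 0.0231, 0.0022], [-0.0248, -0.0564, -0.9981, 1.4633], [0.0, 0.0, 0.0, 1.0]]
scene [[542.5376773310585, 0.0, 275.10558114782026], [0.0, 542.5376773310585, 214.0562266679338], [0.0, 0.0, 1.0]] [[-0.5591, -0.3507, 0.7513, -0.8496], [-0.8287, 0.2645, -0.4933, 0.9105], [-0.0257, -0.8984, -0.4385, 0.8957], [0.0, 0.0, 0.0, 1.0]]
```

View pics/top0.png

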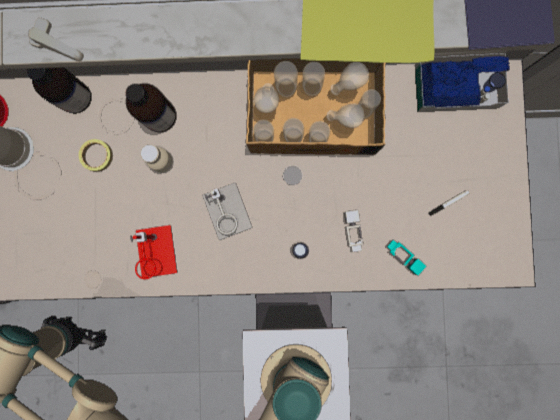

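View pics/scene0.png

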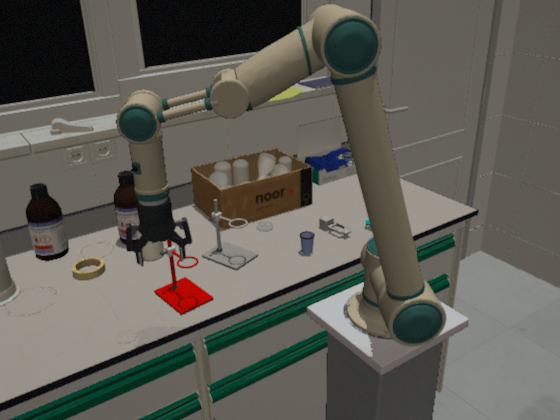

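Candidates for the weight are the grey-white one at (353,230), which is steel and which I choose, and the turquoise look-alike at (407,257). For the stand, I choose the grey one with its ring at (227,224) over the red look-alike at (150,255). The bottle is at (155,157), the cup at (300,250) and the dish at (292,175). Next is a close crop to confirm the choice.

```bash
cat > h.py <<'E'
import numpy as np,cv2
from rig import *
def ray(im,uv,T=None):
    T=im['T'] if T is None else T
    d=T[:3,:3]@np.linalg.solve(im['mtx'],[uv[0],uv[1],1]);return T[:3,3],d
def onz(im,uv,z,T=None):
    o,d=ray(im,uv,T);return o+d*(z-o[2])/d[2]
def proj(im,p,T=None):
    T=im['T'] if T is None else T
    c=T[:3,:3].T@(np.array(p)-T[:3,3]);q=im['mtx']@c;return q[:2]/q[2]
def R(q):
    from scipy.spatial.transform import Rotation as r
    return r.from_quat(np.roll(q,-1)).as_matrix()
def wrist(s,im):
    T=np.eye(4);T[:3,:3]=R(s['ee_rot']);T[:3,3]=s['position'];return T@im['mount']
E
python3 - <<'E'
from h import *
t=dict(np.load('top0.npz'));c=t['color'][:,:,::-1]
A=cv2.resize(c[195:275,320:400],(400,400),interpolation=3)
B=cv2.resize(c[175:255,190:270],(400,400),interpolation=3)
cv2.imwrite('pics/crop.png',np.hstack([A,B]))
for n,uv,z in [('blk',(353,243),.04),('head',(352,213),.02),('ring',(227,224),.135),('rod',(213,193),.193),('cup',(300,250),.064),('dish',(292,175),.013),('bottle',(152,154),.136)]:print(n,onz(t,uv,z).round(3))
E
```

```text
blk [ 0.408 -0.184  0.04 ]
head [ 0.498 -0.187  0.02 ]
ring [0.473 0.178 0.135]
rod [0.555 0.206 0.193]
cup [ 0.392 -0.025  0.064]
dish [ 0.62  -0.009  0.013]
bottle [0.677 0.386 0.136]
```

View pics/crop.png

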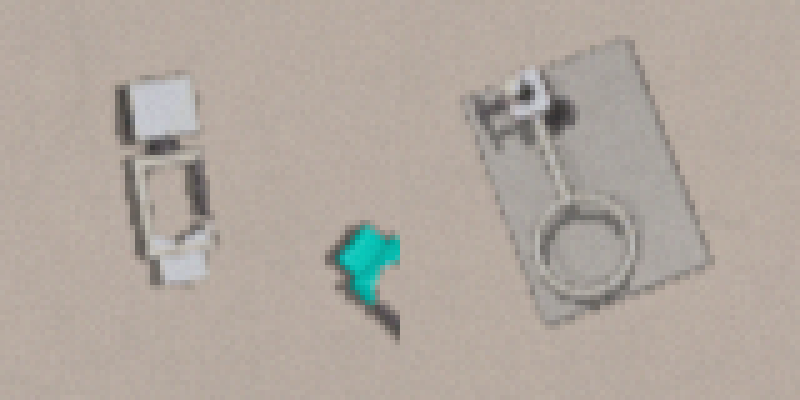

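The close crop confirms the steel weight. Its block is at top px (352.6,216.4), the far end, and its head is at (356.6,248). The nose and gate are on the right, facing world −y. The grey stand's ring is at (227.4,224.4) and its rod at (215.4,193).

Run:
```python
from h import *
t=dict(np.load('top0.npz'))
b=onz(t,(352.6,216.4),.04);h=onz(t,(356.6,248),.025);r=onz(t,(227.4,224.4),.135);rod=onz(t,(215.4,193),.193)
d=h-b;print(b,h,'len(96)',np.linalg.norm(d[:2]),'ang',np.degrees(np.arctan2(d[1],d[0])))
print(r,rod,np.linalg.norm((rod-r)[:2]),np.degrees(np.arctan2(*(rod-r)[1::-1])))
s=get_state();M=R(s['ee_rot']);print(M.round(3));print('go (cm tool)',(M.T@(np.array([.36,-.19,.22])-s['position'])*100).round(1))
```

```text
[ 0.4868166  -0.18562481  0.04      ] [ 0.39213831 -0.19594709  0.025     ] len(96) 0.09523932151100324 ang -173.7779182011881
[0.47154556 0.17678516 0.135     ] [0.55527864 0.19953867 0.193     ] 0.08676952869242123 15.202378320234889
[[-0.925  0.379 -0.001]
 [ 0.379  0.925 -0.001]
 [ 0.    -0.002 -1.   ]]
go (cm tool) [-40.5 -61.4  -1.3]
```

Emit:
send_rows(
  steps=[1,-2.2,-3.4,-0.1,0,1,-2.2,-3.4,-0.1,0,1,-2.2,-3.4,-0.1,0,1,-2.2,-3.4,-0.1,0,1,-2.2,-3.4,-0.1,0,1,-2.2,-3.4,-0.1,0,1,-2.2,-3.4,-0.1,0,1,-2.2,-3.4,-0.1,0,1,-2.2,-3.4,-0.1,0],
)

```text
clock: 1.0
position: [0.2848, 0.1723, 0.2162]
ee_rot: [0.0, 0.193, 0.981, -0.0]
contact_force: [0.8, -0.5, 0.3]
width: 0.0855
gripper_force: 0.0
```

Emit:
send_rows(
  steps=[1,-2.2,-3.4,0,0,1,-2.2,-3.4,0,0,1,-2.2,-3.4,0,0,1,-2.2,-3.4,0,0,1,-2.2,-3.4,0,0,1,-2.2,-3.4,0,0,1,-2.2,-3.4,0,0,1,-2.2,-3.4,0,0,1,0,0,0,-7.2,1,0,0,0,-7.1,1,0,0,0,-7.1,1,0,0,0,-7.1],
)

```text
clock: 2.2
position: [0.3446, -0.1445, 0.2159]
ee_rot: [-0.0, -0.057, 0.998, 0.0]
contact_force: [0.2, -0.4, -0.2]
width: 0.0853
gripper_force: 0.0
```

Run:
```python
from h import *
s=get_state();print(s['position'],s['qpos'].round(2) if hasattr(s['qpos'],'round') else s['qpos']);print(R(s['ee_rot']).round(3), s['qd'])
w=get_image('wrist');np.savez('w1.npz',**w,TW=wrist(s,w));cv2.imwrite('pics/w1.png',w['color'][:,:,::-1])
```

```text
[ 0.34459101 -0.14453956  0.21586334] [-0.58 -0.04  1.86  0.    1.32 -2.27]
[[-0.994 -0.113 -0.001]
 [-0.113  0.994  0.001]
 [ 0.001  0.001 -1.   ]] [ 4.49122165e-03 -2.12106707e-03  1.07315317e-03  1.60921931e-04
  7.47881149e-04 -1.22620881e+00]
```

View pics/w1.png

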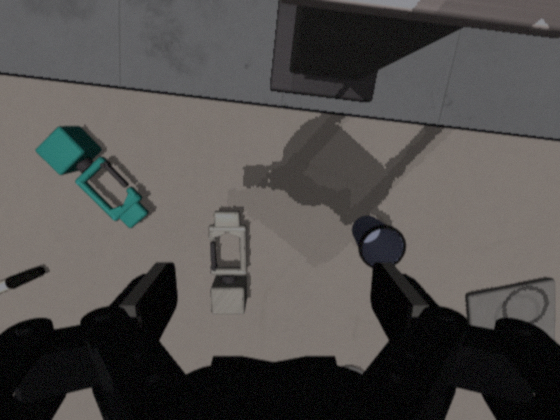

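The wrist view shows the weight's head tab at (228,219), its block at (228,295) and the gate on the left at (213,257). The turquoise decoy is well away at (100,180).

Run:
```python
from h import *
w=dict(np.load('w1.npz'));T=w['TW']
g=w['color'];hsv=cv2.cvtColor(g,cv2.COLOR_RGB2HSV);gr=cv2.cvtColor(g,cv2.COLOR_RGB2GRAY)
print(T.round(3));m=((gr>130)&(hsv[:,:,1]<40)).astype(np.uint8);m[:205]=0;m[315:]=0;m[:,:195]=0;m[:,260:]=0
for r in (214,217,220,223,240,257,280,290,300,310):
    x=np.where(m[r])[0];print(r,x.min() if len(x) else 0,x.max() if len(x) else 0)
for uv,z in (((228,219),.025),((228,295),.04)):print(onz(w,uv,z,T))
s=get_state();print(s['position'],R(s['ee_rot']).round(3))
```

```text
[[-0.113  0.958  0.263  0.279]
 [ 0.994  0.109  0.03  -0.152]
 [ 0.     0.265 -0.964  0.382]
 [ 0.     0.     0.     1.   ]]
214 216 228
217 216 236
220 216 236
223 217 236
240 0 0
257 0 0
280 0 0
290 0 0
300 0 0
310 0 0
[ 0.39006657 -0.19210043  0.025     ]
[ 0.47810157 -0.18331831  0.04      ]
[ 0.34459622 -0.14446977  0.21590275] [[-0.993 -0.116 -0.001]
 [-0.116  0.993  0.001]
 [ 0.001  0.001 -1.   ]]
```

Emit:
send_rows(
  steps=[1,-1.8,-2.8,0,0,1,-1.8,-2.7,0,0,0.6,0,0,5,0,0.6,0,0,5,0,0.4,0,0,5,0,0.3,0,0,3,0,0.3,0,0,2.0,0,0.3,0,0,0.7,0,0.3,0,0,0,0],
  newtons=20,
)

```text
clock: 3.15
position: [0.3862, -0.1949, 0.0086]
ee_rot: [-0.001, -0.054, 0.999, 0.001]
contact_force: [-0.5, 0.1, -0.1]
width: 0.0556
gripper_force: 0.0
```

Run:
```python
from h import *
s=get_state();print(s['position'],s['contact_force'],s['width'])
w=get_image('wrist');cv2.imwrite('pics/w2.png',w['color'][:,:,::-1])
```

```text
[ 0.38620317 -0.19488274  0.00859106] [-0.54770391  0.10719789 -0.14239039] 0.05563835486785523
```

View pics/w2.png

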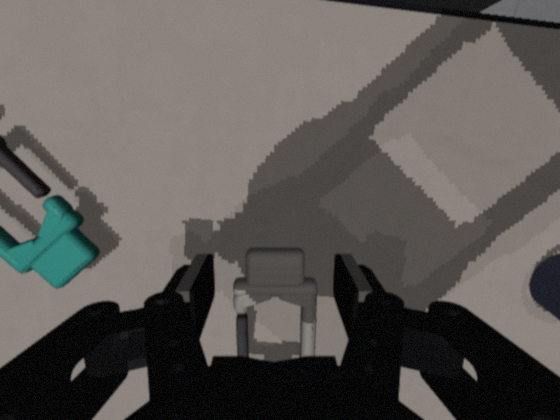

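Emit:
send_rows(
  steps=[-1,0,0,0,0,-1,0,0,0,0,-1,0,0,0,0,-1,0,0,0,0,-1,0,0,0,0,-1,0,0,0,0],
  newtons=20,
)

```text
clock: 3.8
position: [0.3868, -0.1953, 0.0094]
ee_rot: [0.0, -0.054, 0.999, -0.0]
contact_force: [1.1, 0.4, -0.1]
width: 0.0
gripper_force: 0.0
```

Emit:
send_rows(
  steps=[-1,-0.23,0,-0.75,0,-1,-0.23,0,-0.75,0,-1,-0.23,0,-0.75,0,-1,-0.23,0,-0.75,0,-1,-0.42,0,-0.66,0,-1,-0.42,0,-0.66,0,-1,-0.42,0,-0.66,0,-1,-0.42,0,-0.66,0],
)

```text
clock: 4.6
position: [0.413, -0.1924, 0.0662]
ee_rot: [0.0, -0.054, 0.999, 0.0]
contact_force: [-0.5, -0.2, 0.0]
width: -0.0
gripper_force: 0.0
```

Run:
```python
from h import *
s=get_state();print(s['position'],s['contact_force'],s['width'],s['gripper_force'])
w=get_image('wrist');b=get_image('scene');
c=cv2.resize(b['color'][180:260,290:390],(500,400),interpolation=3)
cv2.imwrite('pics/w3.png',np.hstack([c,cv2.resize(w['color'],(300,400))])[:,:,::-1])
```

```text
[ 0.41297115 -0.19238959  0.06623583] [-0.48433381 -0.17132819  0.0235732 ] -1.738596688021547e-05 0.0
```

View pics/w3.png

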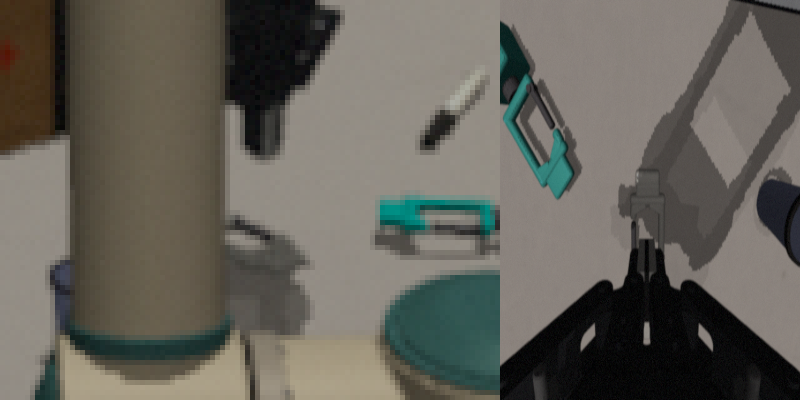

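The fingers shut without holding anything: the width is 0, and the weight still lies below with its tab at about (648,185) in the composite. I'll measure where the tab now is relative to the TCP.

Run:
```python
from h import *
s=get_state();w=get_image('wrist');T=wrist(s,w)
print('tcp px',proj(w,s['position'],T))
k=560/300;k2=420/400
for n,c,z in (('tab tl',(638-500,170),.025),('tab br',(659-500,197),.025)):
    uv=(c[0]*k,c[1]*k2);print(n,uv,onz(w,uv,z,T))
M=R(s['ee_rot']);P=np.array([.3862,-.1949,.0086])
T2=np.eye(4);T2[:3,:3]=M;T2[:3,3]=P;T2=T2@w['mount']
print('w2 tcp px',proj(w,P,T2),[onz(w,(275.5,r),.025,T2).round(4) for r in (248,290)])
print('w2: tips row', [proj(w,P+[dx,0,dz],T2).round(0) for dx in (-.011,.011) for dz in (0,.01,.02)])
```

```text
tcp px [274.12540292 248.84759913]
tab tl (257.6, 178.5) [ 0.38358732 -0.20703996  0.025     ]
tab br (296.8, 206.85000000000002) [ 0.39952396 -0.17952945  0.025     ]
w2 tcp px [274.12540292 248.84759913] [array([ 0.3791, -0.195 ,  0.025 ]), array([ 0.4019, -0.1924,  0.025 ])]
w2: tips row [array([276., 230.]), array([276., 236.]), array([277., 243.]), array([272., 267.]), array([272., 275.]), array([272., 285.])]
```

Emit:
send_rows(
  steps=[0.3,0.9,0,0,0,0.3,0.9,0,0,0,0.3,0.8,0,0,0,0.3,0,0,0,0,0.3,0,0,3,0,0.3,0,0,2,0,0.3,0,0,1.4,0,0.3,0,0,0,0],
  newtons=20,
)

```text
clock: 5.55
position: [0.3853, -0.1944, 0.0002]
ee_rot: [-0.002, -0.054, 0.999, 0.001]
contact_force: [-0.5, -0.1, 0.5]
width: 0.0558
gripper_force: 0.0
```

Emit:
send_rows(
  steps=[-1,0,0,0,0,-1,0,0,0,0,-1,0,0,0,0,-1,0,0,0,0,-1,0,0,0,0],
  newtons=20,
)

```text
clock: 6.05
position: [0.387, -0.1954, 0.0021]
ee_rot: [0.0, -0.054, 0.999, -0.0]
contact_force: [-0.5, -0.7, 0.1]
width: 0.0003
gripper_force: 0.0
```

Run:
```python
from h import *
s=get_state();print(s['position'],s['contact_force'],s['width'],s['gripper_force'])
w=get_image('wrist');cv2.imwrite('pics/w4.png',w['color'][:,:,::-1])
```

```text
[ 0.38697841 -0.19543017  0.00209197] [-0.469658   -0.74189463  0.12132086] 0.00026764248886410275 0.0
```

View pics/w4.png

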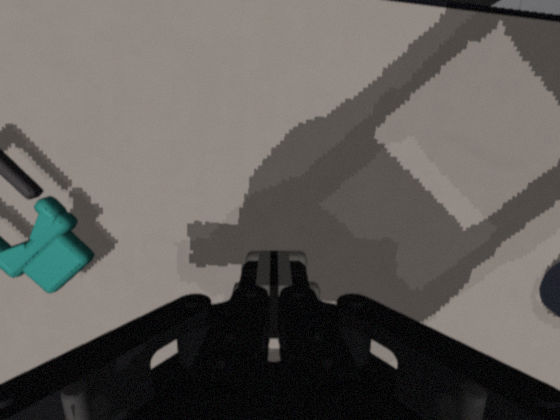

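The fingers shut at (274,270) over the tab, whose sides show at (250,260) and (298,260). That means the tips sit above the tab even though the TCP reads z = 2 mm. I'll probe gently downward with the shut tips to find the true tip height.

Emit:
send_rows(
  steps=[-1,0,0,0.1,0,-1,0,0,0.1,0,-1,0,0,0,0],
  newtons=20,
)

```text
clock: 6.4
position: [0.3866, -0.1953, -0.0004]
ee_rot: [-0.0, -0.054, 0.999, 0.0]
contact_force: [0.4, -0.2, 0.3]
width: 0.0002
gripper_force: 0.3
```

Run:
```python
from h import *
s=get_state();print(s['position'],s['contact_force'])
w=get_image('wrist');T=wrist(s,w);P=s['position'];print('mount',w['mount'].round(4).tolist(),w['mtx'][0,0])
g=cv2.cvtColor(w['color'],cv2.COLOR_RGB2GRAY).astype(int)
for r in (244,250,254,258,262,270,280):print(r,g[r,240:312:3].tolist())
```

```text
[ 0.38663019 -0.19525615 -0.00044504] [ 0.44343068 -0.17350013  0.2944064 ]
mount [[0.0005, -0.9642, -0.2653, 0.0666], [1.0, 0.0007, -0.0005, -0.0003], [0.0006, -0.2653, 0.9642, -0.1661], [0.0, 0.0, 0.0, 1.0]] 325.3558214769661
244 [75, 77, 76, 76, 74, 73, 77, 76, 70, 74, 74, 77, 74, 77, 76, 76, 77, 77, 78, 73, 76, 77, 74, 74]
250 [75, 73, 77, 75, 76, 71, 71, 62, 60, 58, 60, 52, 52, 60, 60, 61, 66, 73, 75, 75, 70, 70, 76, 73]
254 [77, 75, 72, 45, 52, 51, 46, 46, 43, 42, 26, 12, 13, 45, 42, 45, 41, 49, 51, 52, 44, 44, 72, 72]
258 [74, 77, 55, 65, 75, 74, 59, 41, 41, 40, 26, 6, 7, 44, 44, 40, 43, 74, 73, 72, 73, 71, 60, 72]
262 [76, 73, 32, 9, 10, 2, 29, 44, 41, 44, 27, 4, 8, 44, 44, 41, 41, 2, 11, 9, 28, 70, 61, 72]
270 [108, 14, 7, 16, 18, 4, 39, 43, 43, 44, 11, 0, 3, 42, 42, 43, 43, 18, 10, 5, 6, 0, 50, 76]
280 [42, 11, 7, 3, 5, 15, 43, 45, 42, 41, 7, 11, 3, 39, 44, 47, 45, 40, 5, 5, 8, 9, 12, 69]
```

Emit:
send_rows(
  steps=[-1,0,0,0.1,0,-1,0,0,0.1,0,-1,0,0,0,0],
)

```text
clock: 6.75
position: [0.3866, -0.1952, -0.0025]
ee_rot: [-0.0, -0.054, 0.999, 0.0]
contact_force: [0.1, -0.1, 0.8]
width: 0.0003
gripper_force: 0.3
```

Emit:
send_rows(
  steps=[-1,0,0,0.1,0,-1,0,0,0.1,0,-1,0,0,0,0],
)

```text
clock: 7.05
position: [0.3867, -0.1952, -0.0045]
ee_rot: [-0.0, -0.054, 0.999, 0.0]
contact_force: [-0.2, -0.5, 1.6]
width: 0.0002
gripper_force: 0.3
```

Emit:
send_rows(
  steps=[-1,0,0,-2,0,0.2,0,0,-1,0,0.2,0,0,0,0,0.2,0,0,0,0,0.2,0,0,2,0,0.2,0,0,1.0,0,0.2,0,0,0.2,0,0.2,0,0,0.2,0,0.2,0,0,0,0],
)

```text
clock: 7.95
position: [0.3868, -0.1953, -0.0084]
ee_rot: [-0.0, -0.054, 0.999, 0.0]
contact_force: [0.1, 0.6, 0.3]
width: 0.0514
gripper_force: 0.0
```

Run:
```python
from h import *
s=get_state();print(s['position'],s['contact_force'],s['width'])
w=get_image('wrist')
cv2.imwrite('pics/w5.png',cv2.resize(w['color'][220:380,170:380],(788,600),interpolation=3)[:,:,::-1])
```

```text
[ 0.38677271 -0.19530516 -0.0084154 ] [0.12648897 0.57551314 0.26574908] 0.051356459602744015
```

View pics/w5.png

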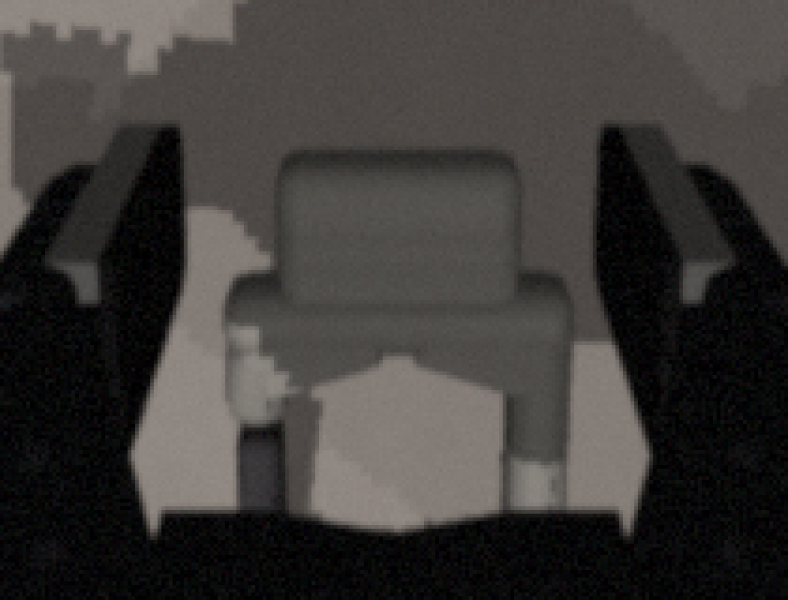

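The tab lies centred between the pads. The pad tips at crop (183,125) and (600,125) triangulate to about 26 mm behind the nominal TCP, so I go 5 mm lower before closing.

Emit:
send_rows(
  steps=[0.2,0,0,0.3,0,0.2,0,0,0.3,0,0.2,0,0,0,0,-1,0,0,0,0,-1,0,0,0,0,-1,0,0,0,0,-1,0,0,0,0],
  newtons=20,
)

```text
clock: 8.7
position: [0.3867, -0.1952, -0.0143]
ee_rot: [0.0, -0.054, 0.999, 0.0]
contact_force: [0.9, -0.5, 0.8]
width: 0.0296
gripper_force: 23.6
```

The tab is gripped, at a width of 29.6 mm. Now the arc.

Emit:
send_rows(
  steps=[-1,-0.23,0,-0.75,0,-1,-0.23,0,-0.75,0,-1,-0.23,0,-0.75,0,-1,-0.23,0,-0.75,0,-1,-0.42,0,-0.66,0,-1,-0.42,0,-0.66,0,-1,-0.42,0,-0.66,0,-1,-0.42,0,-0.66,0],
)

```text
clock: 9.5
position: [0.4133, -0.1925, 0.0427]
ee_rot: [0.0, -0.054, 0.999, -0.0]
contact_force: [1.1, 0.3, -3.5]
width: 0.0291
gripper_force: 24.2
```

Emit:
send_rows(
  steps=[-1,-0.57,0,-0.53,0,-1,-0.57,0,-0.53,0,-1,-0.57,0,-0.53,0,-1,-0.57,0,-0.53,0,-1,-0.69,0,-0.36,0,-1,-0.69,0,-0.36,0,-1,-0.69,0,-0.36,0,-1,-0.69,0,-0.36,0],
)

```text
clock: 10.3
position: [0.4635, -0.1869, 0.0781]
ee_rot: [0.0, -0.054, 0.999, 0.0]
contact_force: [-0.8, -0.0, -2.9]
width: 0.0296
gripper_force: 24.3
```

Run:
```python
from h import *
s=get_state();print(s['position'],s['contact_force'],s['width'],s['gripper_force'])
w=get_image('wrist');b=get_image('scene');
c=cv2.resize(b['color'][150:260,290:390],(400,440),interpolation=3)
cv2.imwrite('pics/w6.png',np.hstack([c,cv2.resize(w['color'][200:400,190:360],(374,440))])[:,:,::-1])
```

```text
[ 0.46353222 -0.18693423  0.07805087] [-0.75619361 -0.01369366 -2.89253459] 0.029631350199386605 24.27748616784811
```

View pics/w6.png

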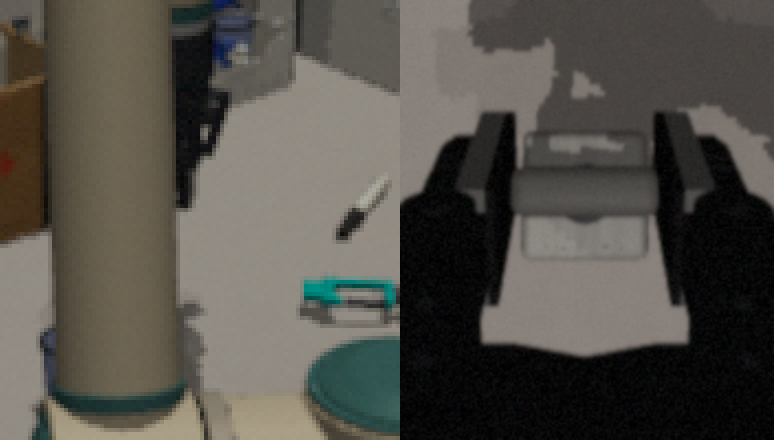

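The weight follows the arc and now leans about 30° from upright. In the wrist view the block is at about (585,194), under the tab at (585,189). I continue the arc.

Emit:
send_rows(
  steps=[-1,-0.76,0,-0.1,0,-1,-0.76,0,-0.1,0,-1,-0.76,0,-0.1,0,-1,-0.76,0,-0.1,0,-1,0,0,0,0],
)

```text
clock: 10.9
position: [0.4956, -0.184, 0.0836]
ee_rot: [0.002, -0.054, 0.999, -0.001]
contact_force: [-3.0, 0.6, 12.1]
width: 0.0292
gripper_force: 28.5
```

Emit:
send_rows(
  steps=[-1,-0.6,0,0.03,0,-1,-0.6,0,0.03,0,-1,-0.6,0,0.03,0,-1,-0.6,0,0.03,0,-1,0,0,0,0],
)

```text
clock: 11.4
position: [0.5186, -0.1813, 0.0826]
ee_rot: [0.002, -0.054, 0.999, -0.001]
contact_force: [-4.5, 0.9, 13.9]
width: 0.0291
gripper_force: 27.5
```

Run:
```python
from h import *
s=get_state();print(s['position'],s['contact_force'],s['width'],s['gripper_force'])
w=get_image('wrist');print(w['mtx'][1,2]);np.savez('w7.npz',**w,TW=wrist(s,w))
cv2.imwrite('pics/w7.png',cv2.resize(w['color'][200:380,180:370],(570,540))[:,:,::-1])
```

```text
[ 0.51859683 -0.18131003  0.08260019] [-4.5182391   0.85937251 13.91480914] 0.029086713252892506 27.539382395334542
211.9646456175293
```

View pics/w7.png

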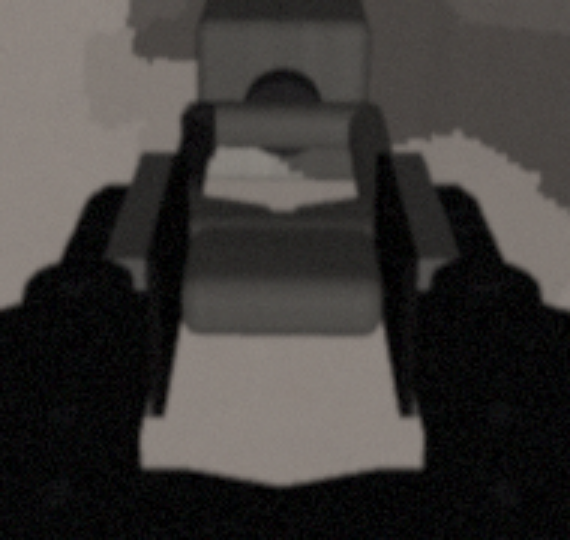

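The weight is within a few degrees of upright: the tab top is at crop (285,307) and the block's front top edge at (285,22). I ease the press and let go.

Emit:
send_rows(
  steps=[-1,0,0,-0.1,0,-1,0,0,-0.1,0,0.2,0,0,0,0,0.2,0,0,0,0,0.2,0,0,0,0,0.2,0,0,0,0,0.2,0,0,0,0,0.2,0,0,0,0],
)

```text
clock: 12.25
position: [0.5168, -0.1811, 0.0824]
ee_rot: [0.0, -0.054, 0.999, 0.0]
contact_force: [-0.3, 0.9, -0.5]
width: 0.0516
gripper_force: 0.0
```

Emit:
send_rows(
  steps=[0.4,0,0,-1,0,0.4,0,0,-2,0,0.4,0,0,-3,0,0.4,1,0,-3,0,0.4,2,0,0,0,0.4,0,0,0,0],
)

```text
clock: 12.85
position: [0.4856, -0.1845, 0.1743]
ee_rot: [0.001, -0.054, 0.999, -0.001]
contact_force: [-0.1, -0.3, -0.9]
width: 0.0597
gripper_force: 0.0
```

Run:
```python
from h import *
s=get_state();print(s['position'],s['contact_force'],s['width'],s['gripper_force'])
w=get_image('wrist');t=get_image('top');np.savez('w8.npz',**w,TW=wrist(s,w));np.savez('t8.npz',**t)
c=cv2.resize(t['color'][175:255,310:390],(400,400),interpolation=3)
cv2.imwrite('pics/w8.png',np.hstack([c,w['color'][0:400,160:560]])[:,:,::-1])
```

```text
[ 0.48563907 -0.1844505   0.17432274] [-0.06207779 -0.28701257 -0.93443165] 0.059662807143222314 0.0
```

View pics/w8.png

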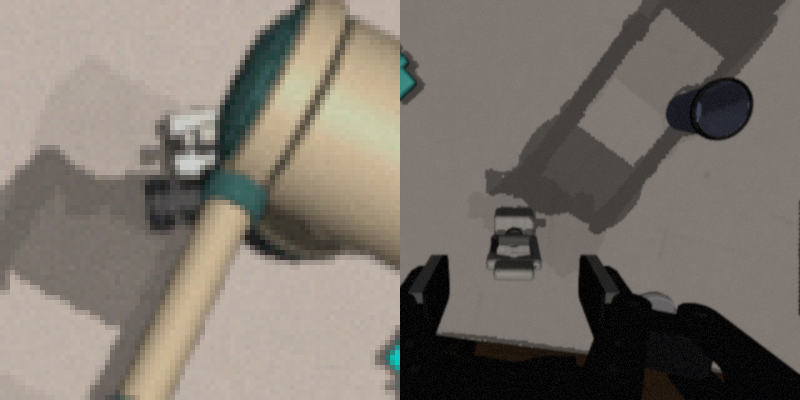

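The weight stands upright: tab at wrist px (275,269), block at (275,220). That also uses up my pictures (11 viewed, one over the limit), so from here I work numerically.

Run:
```python
from h import *
w=dict(np.load('w8.npz'));T=w['TW'];g=cv2.cvtColor(w['color'],cv2.COLOR_RGB2GRAY).astype(int)
for r in range(200,290,4):print(r,g[r,244:308:3].tolist())
for r in (262,269,275):print(r,onz(w,(275,r),.124,T).round(4))
print(onz(w,(275,211),.036,T))
```

```text
200 [111, 111, 113, 111, 111, 114, 112, 111, 110, 110, 110, 113, 114, 93, 66, 64, 64, 66, 64, 65, 63, 65]
204 [111, 112, 112, 115, 113, 112, 107, 110, 110, 113, 112, 106, 108, 110, 106, 65, 63, 63, 64, 63, 61, 64]
208 [113, 109, 113, 112, 87, 51, 38, 38, 45, 45, 53, 45, 47, 45, 40, 43, 61, 63, 63, 66, 67, 64]
212 [109, 113, 111, 107, 39, 36, 28, 30, 37, 35, 31, 34, 32, 36, 33, 36, 37, 70, 79, 73, 68, 62]
216 [109, 110, 110, 103, 79, 82, 78, 75, 81, 80, 78, 74, 78, 73, 74, 56, 47, 76, 111, 113, 109, 107]
220 [115, 114, 112, 106, 123, 130, 129, 131, 132, 131, 124, 127, 134, 133, 132, 130, 74, 61, 64, 65, 67, 111]
224 [113, 114, 112, 106, 122, 129, 128, 126, 132, 128, 124, 126, 133, 129, 129, 133, 111, 65, 63, 69, 64, 109]
228 [118, 115, 111, 105, 122, 124, 124, 126, 101, 46, 37, 45, 77, 122, 108, 108, 87, 70, 107, 109, 109, 110]
232 [120, 122, 116, 110, 69, 64, 67, 49, 21, 44, 38, 45, 18, 70, 70, 69, 61, 81, 108, 109, 109, 111]
236 [122, 123, 112, 41, 24, 47, 54, 45, 49, 50, 49, 44, 45, 49, 46, 47, 31, 57, 112, 109, 111, 107]
240 [123, 121, 93, 15, 18, 63, 69, 70, 70, 74, 74, 71, 69, 7
[... 747 characters left out ...]
272 [121, 122, 121, 93, 120, 119, 128, 126, 127, 127, 125, 124, 125, 121, 119, 120, 92, 115, 120, 123, 124, 119]
276 [122, 121, 120, 110, 118, 129, 129, 129, 129, 129, 129, 129, 130, 125, 125, 126, 102, 116, 123, 122, 120, 122]
280 [121, 121, 122, 121, 113, 112, 111, 112, 111, 107, 111, 109, 108, 112, 109, 112, 110, 123, 118, 123, 122, 123]
284 [122, 121, 123, 122, 125, 124, 122, 121, 124, 126, 122, 124, 121, 120, 122, 119, 120, 122, 120, 121, 122, 120]
288 [124, 121, 124, 123, 122, 123, 120, 121, 119, 123, 124, 122, 119, 121, 118, 123, 120, 122, 124, 120, 121, 123]
262 [ 0.5158 -0.1805  0.124 ]
269 [ 0.5212 -0.1799  0.124 ]
275 [ 0.526  -0.1794  0.124 ]
[ 0.50176091 -0.18183242  0.036     ]
```

Emit:
send_rows(
  steps=[0.3,-2.05,0,0,0,0.3,-2.05,0,0,0,0.3,0,0,0,8.5,0.3,0,0,0,8.5,0.3,0,0,0,8.5,0.3,0,0,0,8.5,0.3,0,0,0,8.5,0.3,0,0,0,8.5,0.3,0,0,0,8.5,0.3,0,0,0,8.5,0.3,0,0,0,8.5,0.3,0,0,0,8.5],
)

```text
clock: 14.15
position: [0.5283, -0.1797, 0.1717]
ee_rot: [-0.0, 0.637, 0.771, 0.0]
contact_force: [-0.1, -0.1, -0.2]
width: 0.0556
gripper_force: 0.0
```

Emit:
send_rows(
  steps=[0.3,0,0,0,5,0.3,0,0,0,0,0.3,0,0,0,0],
)

```text
clock: 14.45
position: [0.5281, -0.1798, 0.172]
ee_rot: [-0.0, 0.667, 0.745, 0.0]
contact_force: [0.6, 1.2, -0.2]
width: 0.0557
gripper_force: 0.0
```

Run:
```python
from h import *
s=get_state();print(s['position'],R(s['ee_rot']).round(3).tolist())
w=get_image('wrist');T=wrist(s,w);g=cv2.cvtColor(w['color'],cv2.COLOR_RGB2GRAY).astype(int)
R_=lambda u,v:proj(w,[u,v,.124],T).round(1)
print('pred tab',R_(.526,-.1794),R_(.526+.0018,-.1794+.015),R_(.526-.0018,-.1794-.015))
x,y=map(int,R_(.526,-.1794))
for r in range(y-36,y+37,4):print(r,g[r,x-40:x+41:3].tolist())
```

```text
[ 0.52806055 -0.17977977  0.17198364] [[-0.11, 0.994, -0.0], [0.994, 0.11, 0.001], [0.001, -0.0, -1.0]]
pred tab [269.9 222. ] [274.9 201.3] [265.  242.1]
186 [139, 141, 134, 133, 133, 138, 134, 122, 79, 80, 84, 83, 72, 44, 47, 42, 45, 85, 83, 83, 82, 78, 132, 126, 128, 130, 129]
190 [139, 140, 141, 139, 137, 140, 139, 130, 77, 87, 85, 86, 52, 72, 76, 77, 57, 78, 84, 94, 111, 103, 129, 126, 129, 129, 130]
194 [138, 137, 137, 140, 142, 139, 141, 130, 75, 79, 79, 69, 50, 74, 81, 81, 64, 47, 133, 151, 152, 105, 130, 129, 130, 130, 131]
198 [140, 139, 139, 138, 141, 139, 140, 130, 131, 132, 125, 86, 47, 46, 45, 47, 54, 64, 149, 150, 148, 100, 132, 128, 128, 131, 127]
202 [139, 141, 141, 141, 140, 139, 138, 134, 143, 156, 155, 142, 41, 54, 55, 57, 45, 99, 154, 155, 153, 100, 130, 130, 129, 130, 129]
206 [141, 138, 136, 139, 141, 139, 142, 132, 126, 158, 152, 150, 73, 81, 82, 78, 64, 146, 149, 151, 148, 100, 128, 131, 130, 128, 130]
210 [141, 136, 140, 140, 136, 142, 142, 135, 139, 157, 158, 148, 75, 85, 85, 82, 71, 150, 152, 147, 146, 104, 129, 128, 128, 128, 129]
214 [136, 139, 139, 137,
[... 918 characters left out ...]
9]
242 [139, 139, 136, 141, 138, 137, 139, 143, 140, 139, 141, 144, 121, 92, 89, 113, 132, 140, 138, 138, 140, 138, 139, 139, 140, 141, 140]
246 [141, 139, 139, 140, 136, 140, 141, 138, 136, 142, 139, 141, 137, 140, 140, 139, 143, 141, 141, 140, 141, 138, 141, 142, 142, 140, 138]
250 [138, 139, 140, 138, 138, 140, 140, 139, 141, 142, 139, 138, 139, 138, 136, 137, 143, 140, 138, 140, 140, 139, 139, 141, 144, 137, 141]
254 [140, 140, 140, 142, 138, 141, 138, 139, 139, 140, 141, 142, 139, 139, 138, 137, 140, 142, 139, 139, 139, 140, 142, 140, 138, 141, 139]
258 [140, 140, 140, 140, 138, 142, 139, 141, 141, 136, 139, 140, 143, 139, 142, 138, 140, 138, 143, 140, 142, 141, 141, 139, 140, 138, 140]
```

Emit:
send_rows(
  steps=[0.3,0,0,3,0,0.3,0,0,3,0,0.3,0,0,2,0,0.3,0,0,1,0,0.3,0,0,0,0,-1,0,0,0,0,-1,0,0,0,0,-1,0,0,0,0,-1,0,0,0,0,-1,0,0,0,0,-1,0,0,0,0],
  newtons=100,
)

```text
clock: 15.6
position: [0.5276, -0.1804, 0.0838]
ee_rot: [0.001, 0.668, 0.745, -0.0]
contact_force: [-2.4, -0.5, 5.7]
width: 0.0073
gripper_force: 99.6
```

Run:
```python
from h import *
t=dict(np.load('top0.npz'));g=cv2.cvtColor(t['color'],cv2.COLOR_RGB2GRAY)
G=cv2.resize(g[175:255,190:270],(640,640),interpolation=cv2.INTER_CUBIC)
c=cv2.HoughCircles(cv2.medianBlur(G,5),cv2.HOUGH_GRADIENT,1,60,param1=80,param2=30,minRadius=55,maxRadius=90)
for a in c[0][:5]:
    uv=(190+(a[0]+.5)/8-.5,175+(a[1]+.5)/8-.5);print(a,uv,onz(t,uv,.135),'R',a[2]/8*1.33/475.9)
s=get_state();print(s['position'],s['width'],s['gripper_force'],s['contact_force'])
```

```text
Traceback (most recent call last):
TypeError: 'NoneType' object is not subscriptable
```

Emit:
send_rows(
  steps=[-1,0,0,-0.5,0,-1,0,0,-1.5,0,-1,0,0,-3,0,-1,0,0,-3,0,-1,0,0,-2,0,-1,0,0,-1,0,-1,0,0,0,0],
)

```text
clock: 16.3
position: [0.5283, -0.1801, 0.1935]
ee_rot: [0.001, 0.668, 0.744, 0.0]
contact_force: [-0.3, -0.4, -3.4]
width: 0.0073
gripper_force: 98.2
```

Emit:
send_rows(
  steps=[-1,2.5,-0.75,0,0,-1,3.2,-1,0,0,-1,3.2,-1,0,0,-1,3.2,-1,0,0,-1,3.2,-1,0,0,-1,3.2,-1,0,0,-1,3.2,-1,0,0,-1,3.2,-1,0,0,-1,3.2,-1,0,0,-1,3.2,-1,0,0,-1,3.2,-0.75,0,0],
)

```text
clock: 17.4
position: [0.3836, 0.1525, 0.1909]
ee_rot: [-0.001, 0.668, 0.744, -0.001]
contact_force: [0.9, -0.1, -3.1]
width: 0.0075
gripper_force: 98.2
```

Emit:
send_rows(
  steps=[-1,0,0,0,-8.4,-1,0,0,0,-8.4,-1,0,0,0,-8.4,-1,0,0,0,-8.4,-1,0,0,0,-8.4,-1,0,0,0,-8.4,-1,0,0,0,-8.4,-1,0,0,0,-8.4,-1,0,0,0,-8.4,-1,0,0,0,-8.4,-1,0,0,0,-8.4,-1,0,0,0,-8.4],
)

```text
clock: 18.6
position: [0.3846, 0.1514, 0.1908]
ee_rot: [-0.002, -0.151, 0.989, 0.0]
contact_force: [0.0, -0.6, -3.5]
width: 0.0075
gripper_force: 98.3
```

Emit:
send_rows(
  steps=[-1,0,0,0,0,-1,0,0,0,0],
)

```text
clock: 18.8
position: [0.3851, 0.1515, 0.1914]
ee_rot: [-0.001, -0.147, 0.989, 0.0]
contact_force: [-0.3, 0.1, -4.0]
width: 0.0074
gripper_force: 98.3
```

Run:
```python
from h import *
s=get_state();print(s['position'],R(s['ee_rot']).round(3).tolist(),s['contact_force'],s['width'])
w=get_image('wrist');T=wrist(s,w);np.savez('w9.npz',**w,TW=T,P=s['position'])
c=np.array([.4716,.1768,.135])
a=np.linspace(0,2*np.pi,16,endpoint=False)
for r in (.024,.030):print(r,[proj(w,c+r*np.array([np.cos(t),np.sin(t),0]),T).round(0).astype(int).tolist() for t in a])
g=cv2.cvtColor(w['color'],cv2.COLOR_RGB2GRAY).astype(int)
u,v=proj(w,c,T).round().astype(int);print(u,v)
for r in range(max(v-70,0),min(v+71,420),5):print(r,g[r,max(u-90,0):u+91:5].tolist())
```

```text
[0.38505735 0.15150044 0.19144205] [[-0.957, -0.29, -0.002], [-0.29, 0.957, -0.0], [0.002, 0.0, -1.0]] [-0.2840723   0.07995336 -3.95572554] 0.007380283355660273
0.024 [[264, 354], [276, 355], [287, 352], [296, 346], [302, 337], [303, 327], [300, 317], [293, 308], [282, 303], [270, 302], [258, 305], [249, 312], [244, 322], [243, 332], [246, 342], [254, 349]]
0.03 [[262, 360], [277, 361], [290, 358], [302, 350], [309, 339], [311, 326], [307, 313], [298, 303], [284, 297], [269, 295], [254, 299], [243, 308], [236, 320], [235, 333], [240, 345], [249, 354]]
273 329
259 [132, 129, 132, 133, 136, 130, 132, 128, 132, 126, 118, 118, 113, 105, 36, 40, 38, 76, 79, 77, 57, 37, 40, 87, 106, 102, 59, 108, 92, 123, 120, 121, 131, 131, 130, 130, 130]
264 [132, 134, 133, 131, 133, 133, 133, 128, 127, 122, 113, 18, 1, 19, 39, 40, 13, 74, 75, 76, 23, 41, 42, 36, 12, 10, 59, 115, 98, 131, 130, 129, 129, 133, 132, 131, 131]
269 [132, 132, 134, 131, 134, 133, 132, 132, 136, 127, 70, 1, 3, 35, 42, 44, 14, 77, 77, 75, 14, 39, 38, 41, 3, 0, 25, 119, 95, 133, 132, 129, 128, 132, 133, 133, 132]
274 [133, 133, 
[... 2904 characters left out ...]
 3, 3, 7, 15, 9, 10, 1, 9, 1, 2, 7, 10, 16, 5, 2, 8, 4, 7, 7, 11, 8]
379 [11, 11, 9, 9, 1, 6, 3, 9, 12, 4, 13, 11, 1, 0, 11, 10, 3, 4, 15, 7, 5, 6, 0, 7, 5, 12, 11, 12, 3, 0, 3, 5, 9, 15, 11, 0, 4]
384 [2, 2, 6, 0, 9, 2, 2, 0, 10, 0, 6, 5, 7, 11, 8, 1, 0, 4, 5, 1, 4, 3, 7, 1, 0, 8, 2, 7, 1, 2, 0, 2, 1, 10, 8, 0, 5]
389 [5, 0, 3, 11, 6, 13, 6, 10, 7, 5, 13, 7, 0, 1, 12, 1, 6, 9, 9, 11, 13, 12, 4, 12, 0, 7, 1, 5, 4, 11, 6, 5, 15, 7, 6, 11, 0]
394 [11, 0, 7, 8, 3, 15, 17, 0, 9, 2, 4, 2, 15, 15, 11, 14, 2, 2, 5, 0, 13, 2, 3, 5, 8, 6, 11, 3, 4, 10, 10, 6, 2, 12, 10, 0, 3]
399 [12, 2, 13, 8, 8, 8, 9, 3, 5, 3, 15, 14, 4, 11, 9, 6, 6, 1, 2, 5, 7, 8, 3, 9, 9, 1, 14, 6, 14, 9, 7, 13, 11, 8, 19, 11, 1]
```

Run:
```python
from h import *
b=dict(np.load('scene0.npz'));c=np.array([.4713,.1773,.135])
a=np.linspace(0,2*np.pi,60)
pts=np.array([proj(b,c+.027*np.array([np.cos(t),np.sin(t),0])) for t in a]);print('pred centre',proj(b,c),'ext',pts.min(0),pts.max(0))
g=cv2.cvtColor(b['color'],cv2.COLOR_RGB2GRAY).astype(int)
for r in range(212,236):print(r,g[r,222:256].tolist())
```

```text
pred centre [239.31633332 222.52671999] ext [230.62433265 218.64849926] [247.9970474 226.5130948]
212 [60, 63, 59, 56, 58, 56, 57, 57, 56, 57, 57, 63, 63, 62, 58, 55, 53, 56, 55, 54, 55, 55, 56, 56, 55, 56, 56, 55, 56, 56, 57, 56, 58, 57]
213 [61, 62, 57, 55, 58, 55, 56, 56, 55, 57, 62, 67, 68, 64, 57, 54, 55, 56, 56, 57, 54, 57, 54, 53, 53, 54, 54, 54, 55, 56, 56, 55, 56, 55]
214 [57, 60, 59, 55, 55, 57, 57, 56, 55, 57, 61, 68, 70, 63, 58, 57, 55, 57, 56, 56, 53, 54, 58, 55, 55, 54, 55, 54, 55, 57, 55, 54, 58, 55]
215 [57, 58, 57, 55, 54, 58, 57, 56, 57, 57, 60, 64, 66, 61, 58, 58, 57, 58, 56, 56, 54, 55, 56, 55, 55, 56, 57, 54, 55, 57, 54, 55, 55, 57]
216 [90, 89, 61, 57, 56, 57, 53, 55, 57, 59, 65, 65, 66, 61, 58, 57, 54, 58, 55, 57, 57, 57, 54, 52, 56, 54, 57, 55, 56, 57, 58, 57, 55, 56]
217 [124, 131, 109, 91, 87, 64, 56, 58, 60, 60, 67, 70, 65, 59, 57, 58, 56, 57, 58, 55, 57, 56, 55, 56, 55, 55, 57, 54, 57, 59, 57, 58, 58, 55]
218 [112, 128, 129, 126, 131, 118, 102, 89, 65, 65, 69, 72, 81, 103, 116, 122, 134, 129, 118, 106, 98, 81, 66, 55, 54, 57, 58, 55, 57, 57, 58, 54, 58, 55
[... 2102 characters left out ...]

232 [152, 151, 152, 152, 151, 151, 151, 152, 152, 152, 152, 152, 152, 152, 153, 153, 151, 152, 153, 152, 151, 151, 151, 151, 152, 153, 152, 152, 151, 151, 152, 150, 152, 151]
233 [152, 151, 152, 151, 151, 154, 153, 152, 153, 151, 152, 152, 151, 151, 153, 152, 152, 152, 153, 153, 152, 152, 153, 151, 152, 152, 153, 152, 153, 152, 152, 152, 151, 150]
234 [150, 151, 152, 153, 152, 152, 152, 152, 152, 152, 152, 152, 151, 151, 153, 152, 153, 153, 153, 152, 153, 152, 152, 153, 152, 152, 153, 152, 153, 153, 153, 152, 151, 151]
235 [153, 152, 153, 152, 153, 152, 150, 151, 152, 153, 152, 152, 153, 153, 152, 152, 152, 153, 153, 152, 153, 154, 154, 153, 152, 152, 152, 153, 152, 152, 151, 153, 151, 151]
```

Emit:
send_rows(
  steps=[-1,0,0,2,0,-1,0,0,2,0,-1,0,0,1,0,-1,-1.4,0,0,0,-1,-1,0,0,0,-1,-0.8,0,0,0,-1,0,0,0,0],
)

```text
clock: 19.55
position: [0.4194, 0.1617, 0.1434]
ee_rot: [0.002, -0.148, 0.989, 0.0]
contact_force: [-0.0, -0.4, -3.6]
width: 0.0078
gripper_force: 98.2
```

Emit:
send_rows(
  steps=[-1,-0.2,0,0,0,-1,-0.2,0,0,0,-1,0,0,0,0],
)

```text
clock: 19.85
position: [0.4204, 0.1622, 0.1427]
ee_rot: [0.0, -0.148, 0.989, 0.0]
contact_force: [0.6, -0.3, -4.3]
width: 0.0077
gripper_force: 98.2
```

Emit:
send_rows(
  steps=[-1,-0.2,0,0,0,-1,-0.2,0,0,0,-1,0,0,0,0],
)

```text
clock: 20.15
position: [0.4246, 0.1635, 0.1426]
ee_rot: [0.0, -0.148, 0.989, 0.0]
contact_force: [-0.5, -0.7, -3.3]
width: 0.0071
gripper_force: 98.2
```

Emit:
send_rows(
  steps=[-1,-0.2,0,0,0,-1,-0.2,0,0,0,-1,0,0,0,0],
)

```text
clock: 20.45
position: [0.4274, 0.1644, 0.1423]
ee_rot: [-0.001, -0.148, 0.989, -0.0]
contact_force: [-2.3, -1.1, -2.7]
width: 0.0077
gripper_force: 98.3
```

Contact with the gate came where expected, at about 2.5 N. I keep pressing.

Emit:
send_rows(
  steps=[-1,-0.2,0,0,0,-1,-0.2,0,0,0,-1,-0.2,0,0,0,-1,0,0,0,0],
)

```text
clock: 20.85
position: [0.4334, 0.1663, 0.1423]
ee_rot: [-0.001, -0.148, 0.989, 0.0]
contact_force: [-3.0, -1.0, -4.6]
width: 0.0073
gripper_force: 98.2
```

Emit:
send_rows(
  steps=[-1,-0.2,0,0,0,-1,-0.2,0,0,0,-1,-0.2,0,0,0,-1,-0.2,0,0,0,-1,0,0,0,0],
)

```text
clock: 21.35
position: [0.4415, 0.1687, 0.1422]
ee_rot: [-0.0, -0.148, 0.989, 0.0]
contact_force: [-3.3, -1.3, -6.0]
width: 0.007
gripper_force: 98.1
```

Emit:
send_rows(
  steps=[-1,-0.2,0,0,0,-1,-0.2,0,0,0,-1,-0.2,0,0,0,-1,0,0,0,0],
)

```text
clock: 21.75
position: [0.4476, 0.1706, 0.1424]
ee_rot: [0.0, -0.148, 0.989, 0.0]
contact_force: [-2.9, -0.6, -6.0]
width: 0.0075
gripper_force: 98.1
```

The wire is now about on the hook's axis, so I lower the hook.

Emit:
send_rows(
  steps=[-1,0,0,0.3,0,-1,0,0,0.3,0,-1,0,0,0.3,0,-1,0,0,0.3,0,-1,0,0,0,0],
)

```text
clock: 22.25
position: [0.4485, 0.1707, 0.1307]
ee_rot: [0.001, -0.148, 0.989, 0.0]
contact_force: [0.1, 0.1, -4.1]
width: 0.007
gripper_force: 98.5
```

Emit:
send_rows(
  steps=[-1,0,0,0.2,0,-1,0,0,0.1,0,-1,0,0,0,0],
)

```text
clock: 22.55
position: [0.4473, 0.1704, 0.1275]
ee_rot: [0.0, -0.148, 0.989, 0.0]
contact_force: [0.1, 0.1, -3.9]
width: 0.0073
gripper_force: 98.5
```

Emit:
send_rows(
  steps=[-1,0,0,0.1,0,-1,0,0,0.1,0,-1,0,0,0,0],
)

```text
clock: 22.85
position: [0.447, 0.1704, 0.1254]
ee_rot: [-0.0, -0.148, 0.989, 0.0]
contact_force: [-0.2, 0.2, -4.5]
width: 0.0072
gripper_force: 98.5
```

The sideways force is gone, so the gate has released past the wire. I lower onto the crown.

Emit:
send_rows(
  steps=[-1,0,0,0.1,0,-1,0,0,0.1,0,-1,0,0,0,0],
)

```text
clock: 23.15
position: [0.4473, 0.1705, 0.1239]
ee_rot: [0.0, -0.148, 0.989, 0.0]
contact_force: [-0.3, -1.1, 0.4]
width: 0.0074
gripper_force: 99.2
```

Emit:
send_rows(
  steps=[-1,0,0,0.1,0,-1,0,0,0,0,-1,0,0,0,0],
)

```text
clock: 23.45
position: [0.4476, 0.1706, 0.1236]
ee_rot: [0.001, -0.148, 0.989, 0.0]
contact_force: [-2.8, 0.4, 5.6]
width: 0.0076
gripper_force: 100.0
```

Emit:
send_rows(
  steps=[-1,0,0,-0.1,0,-1,0,0,0,0,-0.75,0,0,0,0,-0.6,0,0,0,0,-0.5,0,0,0,0,-0.3,0,0,0,0,-0.1,0,0,0,0,0.1,0,0,0,0,0.1,0,0,0,0,0.1,0,0,0,0],
  newtons=30,
)

```text
clock: 24.45
position: [0.4471, 0.1704, 0.1235]
ee_rot: [0.0, -0.148, 0.989, 0.0]
contact_force: [-0.8, 0.8, -0.2]
width: 0.0471
gripper_force: 0.0
```

Emit:
send_rows(
  steps=[0.1,0,0,-0.5,0,0.1,0,0,-1,0,0.1,0,0,-2,0,0.1,0,0,-3,0,0.1,0,0,-4,0,0.1,2,0,-4,0,0.1,4,0,0,0,0.1,4,0,0,0,0.1,3,0,0,0,0.1,0,0,0,0,0.1,0,0,0,0],
)

```text
clock: 25.55
position: [0.323, 0.1324, 0.2697]
ee_rot: [0.002, -0.148, 0.989, 0.0]
contact_force: [-0.1, -0.6, 0.8]
width: 0.047
gripper_force: 0.0
```

Run:
```python
from h import *
s=get_state();print(s['position'],s['contact_force'],s['width'])
w=get_image('wrist');w2=get_image('wrist');T=wrist(s,w)
print('motion',np.abs(w['color'].astype(int)-w2['color']).mean())
p=np.array([.4475,.1705]);g=cv2.cvtColor(w['color'],cv2.COLOR_RGB2GRAY).astype(int)
print('tab pred',proj(w,[*p,.164],T),'block',proj(w,[*p,.076],T),'ring',proj(w,[.4735,.179,.135],T))
u,v=proj(w,[*p,.164],T).astype(int)
for r in range(max(0,v-60),min(420,v+40),4):print(r,g[r,u-50:u+51:4].tolist())
for n in('top','scene'):
    i=get_image(n);cv2.imwrite(f'pics/{n}_end.png',i['color'][:,:,::-1]);np.savez(n+'1.npz',**i)
```

```text
[0.32299755 0.13236885 0.26967009] [-0.05761717 -0.64836755  0.81821024] 0.047014315542415766
motion 2.9566213151927436
tab pred [274.00135634 333.27479992] block [273.96342776 288.28385354] ring [274.44616436 338.3039568 ]
273 [107, 129, 131, 123, 117, 115, 115, 117, 83, 48, 52, 56, 46, 50, 45, 49, 51, 87, 114, 93, 101, 116, 100, 129, 130, 58]
277 [95, 130, 130, 125, 117, 118, 117, 115, 101, 141, 143, 134, 54, 67, 82, 106, 88, 81, 116, 119, 72, 116, 102, 131, 128, 50]
281 [77, 129, 128, 128, 113, 117, 119, 117, 100, 143, 146, 112, 41, 44, 80, 86, 92, 118, 108, 117, 71, 112, 101, 133, 130, 32]
285 [79, 130, 132, 133, 112, 114, 117, 117, 100, 147, 145, 50, 39, 35, 75, 83, 93, 118, 107, 115, 73, 117, 105, 130, 133, 31]
289 [81, 130, 132, 131, 114, 115, 115, 119, 101, 137, 129, 52, 38, 28, 61, 82, 79, 116, 109, 102, 76, 115, 104, 130, 130, 31]
293 [109, 130, 133, 131, 112, 116, 115, 113, 100, 141, 126, 47, 37, 36, 61, 72, 99, 116, 106, 69, 105, 118, 106, 131, 129, 58]
297 [124, 128, 131, 130, 99, 114, 111, 115, 102, 126, 73, 50, 38, 36, 68, 86, 96, 85, 61, 101, 116, 119, 104, 133, 132, 
[... 1523 characters left out ...]
07, 115, 100, 131, 114, 113, 108, 130, 130, 132]
349 [133, 134, 132, 132, 131, 111, 112, 121, 103, 106, 115, 115, 116, 39, 42, 108, 111, 109, 106, 120, 117, 119, 115, 130, 130, 132]
353 [130, 129, 132, 130, 131, 119, 120, 120, 132, 96, 91, 120, 127, 32, 39, 125, 102, 100, 130, 128, 128, 128, 132, 130, 129, 128]
357 [23, 23, 21, 27, 22, 40, 75, 101, 122, 128, 123, 88, 76, 61, 64, 90, 125, 121, 95, 58, 34, 24, 22, 21, 24, 23]
361 [8, 11, 7, 0, 7, 3, 7, 5, 8, 14, 30, 62, 101, 85, 53, 20, 2, 17, 12, 6, 12, 13, 7, 5, 9, 1]
365 [2, 10, 6, 4, 3, 0, 0, 8, 1, 12, 6, 0, 8, 2, 13, 5, 5, 4, 7, 6, 11, 5, 6, 5, 12, 8]
369 [6, 11, 3, 2, 12, 3, 12, 5, 1, 7, 4, 1, 3, 11, 13, 0, 6, 6, 6, 2, 10, 1, 0, 5, 5, 4]
```

The weight hangs in the ring, with the tab at about (274,332) and the ring centred near (274,340). I let it settle and check that it is still.

Emit:
send_rows(
  steps=[0.1,0,0,0,0,0.1,0,0,0,0,0.1,0,0,0,0,0.1,0,0,0,0,0.1,0,0,0,0,0.1,0,0,0,0,0.1,0,0,0,0,0.1,0,0,0,0,0.1,0,0,0,0,0.1,0,0,0,0,0.1,0,0,0,0,0.1,0,0,0,0],
)

```text
clock: 26.95
position: [0.3228, 0.1323, 0.2685]
ee_rot: [0.0, -0.148, 0.989, 0.0]
contact_force: [0.1, 0.1, 0.6]
width: 0.0469
gripper_force: 0.0
```

Emit:
send_rows(
  steps=[0.1,0,0,0,0,0.1,0,0,0,0,0.1,0,0,0,0,0.1,0,0,0,0,0.1,0,0,0,0,0.1,0,0,0,0,0.1,0,0,0,0,0.1,0,0,0,0,0.1,0,0,0,0,0.1,0,0,0,0,0.1,0,0,0,0,0.1,0,0,0,0],
)

```text
clock: 28.15
position: [0.3228, 0.1324, 0.2685]
ee_rot: [0.0, -0.148, 0.989, 0.0]
contact_force: [0.0, -0.4, -0.2]
width: 0.047
gripper_force: 0.0
```

Run:
```python
from h import *
f=[]
for k in range(6): f.append(cv2.GaussianBlur(get_image('wrist')['color'],(0,0),1).astype(int))
for k in range(1,6):
    d=np.abs(f[k]-f[0]).mean(2);print('ring zone max/mean',d[255:358,245:305].max().round(1),d[255:358,245:305].mean().round(2),'bg',d[100:200,100:400].max().round(1))
```

```text
ring zone max/mean 3.7 0.62 bg 4.0
ring zone max/mean 3.0 0.59 bg 4.0
ring zone max/mean 3.0 0.57 bg 3.3
ring zone max/mean 3.7 0.56 bg 4.3
ring zone max/mean 3.0 0.61 bg 3.0
```

```bash
python3 -c "from rig import sign_off;print(sign_off())"
```

```text
the job is handed in; nothing more can be done
None
```

The weight was stood upright and released, then snapped onto the grey stand's ring, where it hangs still with the arm clear. Gate closure is inferred from the side force vanishing, not seen. I went one picture over the viewing limit (11 of 10), and the job is handed in with no verdict returned.

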